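Open the leaning reed diffuser and put in its reed

TASK

Get the entry's reed diffuser going: lift the loose cap off the leaning glass vial and set it down, without dropping it, upright with its open end down on the floor of the empty coin dish. Then take the reed from its cork stand and push it foot first down into the vial until its head sits on the rim, and let go. Leave the other things on the credenza where they are.

Things in the scene. Friction and masses are not known exactly. Their poses are not given: they have to be found in the camera images.
- diffuser: fixed marble block that carries the vial, 110 mm (x) by 80 mm (y), 45 mm tall. Origin: centre of its underside; z up; the vial leans towards its +x and enters its top 30 mm from the centre on the -x side
- vial: amber glass tube leaning 30 degrees from vertical out of the marble block. Origin: on its axis where it enters the block's top; z runs up the axis to the mouth. 30 mm in diameter up to z = 80 mm, then a neck 22 mm in diameter to the rim at z = 108 mm. Straight bore 13 mm in diameter from the rim down to z = 12 mm
- vial_mouth (a point): centre of the vial's rim, on its axis (x, y, z axes as the vial's)
- cap: plain aluminium cap, a loose slip-on cylinder 32 mm in diameter and 34 mm long, open below (hollow 25 mm in diameter, 24 mm deep), at first over the vial's neck. Origin: centre of its open lower edge; z points along its axis to the closed end, 34 mm away
- dish: round aluminium coin dish, 126 mm across the rim, 16 mm tall, floor 4 mm thick, flat floor 94 mm across, empty. Origin: centre of its underside; z up
- stand: fixed upright cork cylinder 50 mm in diameter and 70 mm tall with a bore 10 mm in diameter down to 10 mm above its foot; it holds the reed upright. Origin: centre of its foot; z up
- reed: wooden diffuser reed: a thin rod 6 mm in diameter and 85 mm long with a dark cylindrical wooden head 18 mm in diameter and 32 mm long at its top end (117 mm in all), at first standing in the cork stand, so that the head begins 25 mm above the stand's top. Origin: centre of the rod's foot; z points along the rod to the head
- reed_shoulder (a point): centre of the head's underside, on the reed's axis, 85 mm from the foot
- tumbler: bystander: green glass tumbler, 68 mm wide, 95 mm tall, upright. Origin: centre of its underside; z up
- vase: bystander: white ceramic bud vase, 60 mm wide below and 30 mm at the neck, 145 mm tall, upright. Origin: centre of its underside; z up
- candle: bystander: closed candle tin with a paper band, 64 mm wide, 70 mm tall, upright. Origin: centre of its underside; z up
- refill: bystander: closed refill bottle with a screwed-on cap, standing upright, 54 mm wide, 130 mm tall. Origin: centre of its underside; z up
- case: bystander: dark glasses case lying flat, 60 x 160 mm (its x and y), 40 mm tall. Origin: centre of its underside; z up
- coins: bystander: small pile of coins, 25 mm wide, 14 mm tall. Origin: centre of its underside; z up
Mind the look-alikes: they are no part of the job. Leave any turquoise or yellow look-alike of the diffuser alone.

How it is judged:
By the outcome, as a careful person would: the job done as asked, in the order asked, and still so for the second after the job is handed in, with the robot touching nothing.
It also fails if it takes over 69 s, if anything falls off the work surface, if the arm or the gripper's body presses on something with over 40 N, if the wrist force passes 120 N, or if a joint passes its speed limit or range.

ROBOT

A 6-joint arm with a two-finger parallel gripper is mounted at the origin on the work surface. World frame = base frame: x ahead of the robot, y to its left, z up, the work surface at z = 0. Lengths are in mm, angles in degrees, forces in N, time in s.
With the tool pointing down it reaches from about 350 to 875 mm from the base axis. Payload 4.2 kg.
Tool frame: the origin (TCP) lies midway between the tips of the shut fingers; the grasp point (between the pads) lies 19 mm behind it (r.tcp_to_grasp is the distance from the TCP to the grasp point, in mm); z points along the fingers, y is the line along which they close (so a half turn about z gives the same grasp; the last joint's range is limited). The gripper opens to 87 mm and grips with 3 to 60 N. Pads are 19 mm wide; open, the fingers measure 117 mm over their backs; the gripper's body (75 mm by 190 mm) begins 51 mm behind the grasp point.
Start: joints at [-51.933, 22.042, 0.453, 0, -68.411, -14.817], TCP at [246.734, -574.214, 222.55] pointing down, gripper open.
Joint ranges: [-179.83, 179.83], [-69.29, 118.12], [-61.27, 80.66], [-181.25, 117.63], [-171.15, -9.14], [-177.46, 177.46]. Speed limits (degrees/s): [159.86, 159.86, 180, 180, 180, 180].

INTERFACE

Orientations are given as a 3x3 rotation matrix whose columns are the frame's x, y, z axes.
In Python, from plant import r gives the robot as it stands. The module is installed in compiled form; this text tells all that it offers. Calls block until the motion is done:
- r.movep(position, orientation): joint-space move of the TCP to a pose.
- r.movel(position, feed=150, ori=None, guard=None): straight line of the TCP; ori=None keeps the orientation; feed is the mean speed in mm/s. With guard (N) it stops when the force on the tool has changed by that much, and returns True; else False.
- r.move_joints(angles): joint-space move.
- r.move_gripper(opening, squeeze=None): opening from 0.0 (shut) to 1.0 (fully open); squeeze is the grip in N (None keeps the last); returns when the fingers have stopped.
- r.dwell(seconds).
- r.solve_ik(position, orientation): joint angles nearest the present ones, or None.
- r.snapshot(name): name is "scene" or "top" or "wrist"; returns a dict with "color" (400x640x3 uint8, blue, green, red), "range_z" (400x640 float32, mm along the optical axis (not along the pixel's ray), 0 where there is no reading), "fx", "fy", "cx", "cy" (pixels), "xyz" and "rotation" of the camera in the world. Camera axes: x right, y down, z forward; pixel columns grow to the right and rows downward; lengths in mm; the calibration is good to about 2 mm. The wrist camera is an equidistant fisheye: a pixel r from the principal point sees the ray r / f radians off the axis. A picture is of the moment at which its call begins.
A pose or a line that the arm cannot do raises r.Unreachable and nothing moves.
- r.hand_in(): hands the job in; it is judged then, once.
Readings, each from a call of its own:
- r.current_t(): time.
- r.current_joint_pos(): joint angles.
- r.current_joint_velocities(): joint speeds.
- r.current_joint_torque(): joint torques, N m.
- r.current_ee_pos(): TCP position.
- r.current_tcp_rot(): TCP orientation.
- r.current_force(): force on the tool from outside, world axes, zero at the start.
- r.current_moment(): the same for the moment, N m.
- r.current_finger_gap(): opening from 0.0 (shut) to 1.0 (fully open).
- r.current_gripper_force(): force on a finger pad.
Only numpy, scipy, OpenCV 4.12 (cv2) and the standard library are available. Lean on these libraries where they do the work, as an engineer would, in place of code of your own. Each camera call takes 0.05 s, during which the arm holds its last target. There are 200 camera calls.

## Working session

There is one attempt and no reset: what is moved stays moved. The work goes in short steps, each a Python script; the robot and the scene stay as the last script left them, time stands still between calls to the robot, and variables do not carry over. Pictures are saved under pics/ and viewed, at most 10 in all, crops included, and the job is handed in when it is done.

```bash
mkdir -p pics; cat > h.py <<'E'
import numpy as np, cv2, pickle
from plant import r
def snap(n,f):
    s=r.snapshot(n); cv2.imwrite(f'pics/{f}.png',s['color']); pickle.dump(s,open(f'{f}.pkl','wb')); return s
def cloud(s):
    v,u=np.mgrid[0:400,0:640]; z=s['range_z']
    p=np.stack([(u-s['cx'])/s['fx']*z,(v-s['cy'])/s['fy']*z,z],-1)
    w=p@np.array(s['rotation']).T+np.array(s['xyz']); w[z==0]=np.nan; return w
E
python3 - <<'E'
from h import *
for n in('scene','top'):
    s=snap(n,n+'1'); print(n,s['xyz'],s['rotation'],s['fx'],s['cx'],s['cy'])
a=cv2.imread('pics/scene1.png');b=cv2.imread('pics/top1.png')
E
```

```text
scene [1086.1477796   257.66462379  911.65898734] [[-0.46509784  0.71399494 -0.52335   ]
 [ 0.88524712  0.37201411 -0.27918281]
 [-0.00464153 -0.59314141 -0.80508492]] 386.18929323500566 321.8515179732423 202.97805030777343
top [ 393.45635501   18.71262957 1037.98658331] [[ 0.00622301 -0.98458147  0.17481593]
 [-0.99997167 -0.00686756 -0.00308232]
 [ 0.00423535 -0.1747918  -0.98459631]] 402.04679971037206 328.67085199892296 196.12007991995986
```

View pics/scene1.png

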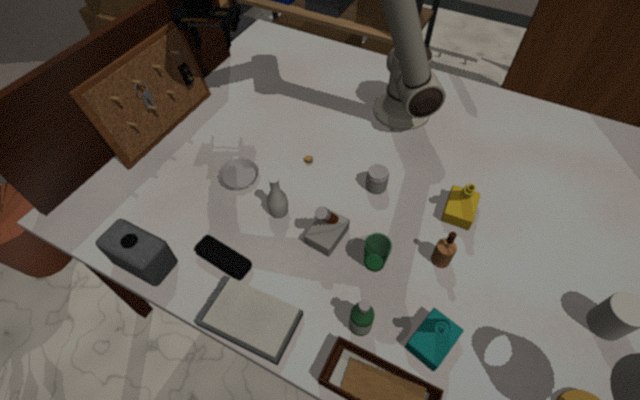

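View pics/top1.png

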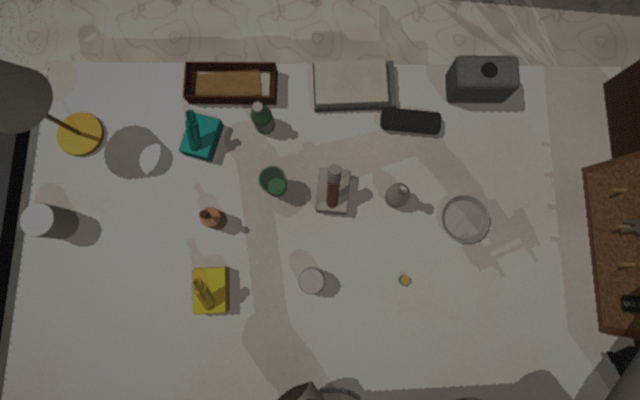

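The marble diffuser is at scene (326,230) and top (334,190), with an amber vial and a grey cap at top (335,172). Its look-alikes are the turquoise one at top (203,137) and the yellow one at top (210,290). Only the grey one fits the text (marble, amber vial, loose cap). The dish is at top (465,218), and the stand with the reed is at top (210,216) and scene (445,250). I'll confirm with an enlarged crop and cloud measurements.

```bash
python3 - <<'E'
from h import *
S=pickle.load(open('scene1.pkl','rb'));T=pickle.load(open('top1.pkl','rb'))
e=lambda s,u,v,w=60,h=50:cv2.resize(s['color'][v-h:v+h,u-w:u+w],None,fx=400/(2*w),fy=300/(2*h),interpolation=cv2.INTER_CUBIC)
im=np.vstack([np.hstack([e(S,326,225),e(T,334,185)]),np.hstack([e(S,445,245),e(T,212,215)])])
cv2.imwrite('pics/crop1.png',np.clip(im*1.6,0,255).astype('uint8'))
boxes={'diff':((300,355,195,260),(310,360,155,220)),'dish':((213,265,152,195),(435,495,190,248)),'stand':((428,460,228,272),(195,228,203,234))}
for n,(bs,bt) in boxes.items():
  for nm,s,b in(('S',S,bs),('T',T,bt)):
    w=cloud(s)[b[2]:b[3],b[0]:b[1]].reshape(-1,3); w=w[w[:,2]>3]
    print(n,nm,len(w))
    for lo in range(0,180,10):
        q=w[(w[:,2]>=lo)&(w[:,2]<lo+10)]
        if len(q)>3: print('  z',lo,len(q),'x %.0f %.0f y %.0f %.0f'%(q[:,0].min(),q[:,0].max(),q[:,1].min(),q[:,1].max()),q.mean(0).round(1))
E
```

```text
diff S 1556
  z 0 198 x 440 678 y -112 96 [563.2 -10.5   4.7]
  z 10 77 x 541 645 y -37 48 [618.5  21.4  14.8]
  z 20 86 x 540 645 y -36 47 [620.8  18.   25.2]
  z 30 84 x 542 644 y -36 48 [619.5  20.   35.1]
  z 40 840 x 529 645 y -38 47 [598.3   9.   45.3]
  z 50 19 x 548 641 y -29 34 [571.1  14.7  54.1]
  z 60 12 x 551 585 y 5 21 [568.   17.5  65.7]
  z 70 13 x 559 589 y 10 20 [575.   16.1  73.6]
  z 80 17 x 562 597 y 5 20 [580.5  15.6  85. ]
  z 90 11 x 572 599 y 9 19 [584.7  16.4  94.4]
  z 100 18 x 574 607 y 5 19 [590.5  15.4 105. ]
  z 110 13 x 580 613 y 8 18 [597.7  14.9 115.1]
  z 120 15 x 590 620 y 3 19 [606.4  14.7 126.4]
  z 130 19 x 594 627 y -4 19 [612.9  13.2 136.5]
  z 140 93 x 597 629 y -12 18 [617.    3.8 145.6]
  z 150 41 x 601 617 y -12 15 [607.6   2.2 152.5]
diff T 1518
  z 0 71 x 519 689 y -65 65 [606.3  -5.6   4.4]
  z 10 17 x 528 534 y -27 45 [531.3  10.9  14.7]
  z 20 15 x 528 535 y -29 48 [531.1   8.   25.4]
  z 30 21 x 528 623 y -33 50 [544.1   4.1  35.2]
  z 40 886 x 528 643 y -38 50 [579.7   6.1  44.6]
  z 50 36 x 541 561 y -5 22 [548.6   9.1  54.8]
  z 6
[... 1260 characters left out ...]
4 522 y 295 311 [519.  302.8 114.5]
  z 120 47 x 504 522 y 295 311 [514.6 302.4 126.1]
stand T 497
  z 0 38 x 481 557 y 277 362 [514.3 306.7   4.7]
  z 10 23 x 488 532 y 280 310 [506.7 286.1  13.5]
  z 20 17 x 487 528 y 279 305 [504.6 286.6  24.3]
  z 30 23 x 489 532 y 279 298 [505.6 285.1  34.6]
  z 40 24 x 487 527 y 279 309 [502.2 288.9  45.2]
  z 50 22 x 489 532 y 280 295 [506.4 284.3  54.6]
  z 60 175 x 488 537 y 280 325 [510.3 299.4  67.9]
  z 70 101 x 488 536 y 280 326 [509.8 300.2  71.3]
  z 90 4 x 504 508 y 296 305 [504.9 301.6  98.3]
  z 100 11 x 505 519 y 295 300 [510.8 297.1 105.7]
  z 110 9 x 504 514 y 295 303 [508.1 297.8 116.1]
  z 120 49 x 503 519 y 295 312 [511.9 302.9 126.2]
```

View pics/crop1.png

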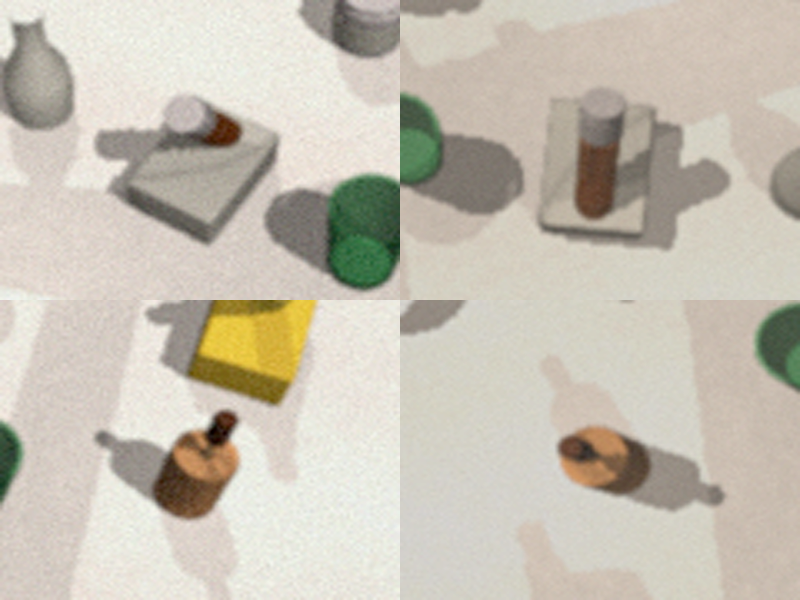

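The crop confirms it: the grey marble block carries the amber vial and a grey cap, leaning up and away in the top view. The cork stand holds the dark-headed reed. Next I fit the models and check reachability.

```bash
cat >> h.py <<'E'
def unit(v): return np.array(v)/np.linalg.norm(v)
def ori(zaxis,y):
    z=unit(zaxis); y=unit(y-np.dot(y,z)*z); return np.column_stack([np.cross(y,z),y,z])
E
python3 - <<'E'
from h import *
from scipy.optimize import least_squares
S=pickle.load(open('scene1.pkl','rb'));T=pickle.load(open('top1.pkl','rb'))
def pts(s,b):
    w=cloud(s)[b[2]:b[3],b[0]:b[1]].reshape(-1,3); return w[w[:,2]>3]
D={'S':pts(S,(300,355,195,260)),'T':pts(T,(310,360,155,220))}; D['ST']=np.vstack([D['S'],D['T']])
for k,w in D.items():
    t=w[(abs(w[:,2]-45)<2.5)&(w[:,0]>520)&(w[:,0]<655)&(abs(w[:,1]-6)<60)]
    print(k,'top z',np.median(t[:,2]).round(1),cv2.minAreaRect(t[:,:2].astype('f4')))
    v=w[(w[:,2]>52)&(w[:,2]<165)]
    def f(p):
        b=np.array([p[0],p[1],45]); d=unit([p[2],p[3],1]); q=v-b; a=q@d; rr=np.linalg.norm(q-a[:,None]*d,axis=1)
        e1=np.where(a<82,rr-15,rr-16)
        e2=np.hypot(np.maximum(rr-16,0),a-p[4])
        return np.where((a>p[4]-6)&(abs(a-p[4])<abs(e1)),e2,e1)
    s=least_squares(f,[556,8,.57,-.05,118],loss='soft_l1',f_scale=1.5)
    d=unit([s.x[2],s.x[3],1]); print('  vial',s.x.round(2),'lean',np.degrees(np.arccos(d[2])).round(1),'az',np.degrees(np.arctan2(d[1],d[0])).round(1),'rms',np.sqrt(np.mean(s.fun**2)).round(2),len(v))
D={'S':(pts(S,(428,460,228,272)),pts(S,(213,265,152,195))),'T':(pts(T,(195,228,203,234)),pts(T,(435,495,190,248)))}
for k,(w,dd) in D.items():
    for nm,lo,hi,rad,c0 in(('stand',8,66,25,(513,302)),('head',93,122,9,(512,303))):
        v=w[(w[:,2]>lo)&(w[:,2]<hi)]
        s=least_squares(lambda p:np.hypot(v[:,0]-p[0],v[:,1]-p[1])-rad,c0,loss='soft_l1'); print(k,nm,s.x.round(1),'rms',np.sqrt(np.mean(s.fun**2)).round(2))
    h=w[(w[:,2]>122)]; print('   headtop',np.median(h,0).round(1), 'n',len(h))
    v=dd[(dd[:,2]>13.5)]
    s=least_squares(lambda p:np.hypot(v[:,0]-p[0],v[:,1]-p[1])-61,(520,-334),loss='soft_l1',f_scale=2); print('   dish',s.x.round(1),'rim z',np.percentile(v[:,2],95).round(1))
    fl=dd[np.hypot(dd[:,0]-s.x[0],dd[:,1]-s.x[1])<35]; print('   floor',np.median(fl[:,2]).round(1))
R=ori([-.5,0.02,-.87],np.array([0,1.,0]))
for y in(1,-1):
  for z in (150,220):
    print(y,z,r.solve_ik([600+.577*(z-135),4,z],ori([-.5,0.02,-.87],np.array([0,1.*y,0]))))
E
```

```text
S top z 45.3 ((587.2525024414062, 4.705844879150391), (78.67654418945312, 110.0613784790039), 85.1402816772461)
  vial [ 5.5591e+02  6.2900e+00  5.8000e-01 -5.0000e-02  1.1844e+02] lean 30.1 az -4.8 rms 1.05 266
T top z 44.8 ((585.4409790039062, 5.612125396728516), (79.64793395996094, 109.52583312988281), 85.0446548461914)
  vial [ 5.5616e+02  8.0400e+00  5.8000e-01 -5.0000e-02  1.1756e+02] lean 30.4 az -4.7 rms 0.99 502
ST top z 45.0 ((586.4955444335938, 5.381782531738281), (79.92474365234375, 111.66645050048828), 85.04349517822266)
  vial [ 5.5611e+02  7.3500e+00  5.8000e-01 -5.0000e-02  1.1800e+02] lean 30.3 az -4.9 rms 1.14 768
S stand [511.8 302.6] rms 1.51
S head [511.7 302.7] rms 0.71
   headtop [515.2 302.5 126.9] n 43
   dish [ 520.3 -334. ] rim z 18.8
   floor 5.4
T stand [512.4 304.6] rms 3.67
T head [512.5 304.4] rms 0.39
   headtop [511.8 303.6 126.9] n 46
   dish [ 518.9 -332.7] rim z 17.9
   floor 4.7
1 150 [  11.86459698   39.85431169   17.49451258   -7.05235725  -96.73807758
 -101.17792912]
1 220 [  11.25803495   41.59469792   30.92715514   -7.07140965 -108.41337738
 -102.05684333]
-1 150 [ 11.86459698  39.85431169  17.49451258  -7.05235725 -96.73807758
  78.82207088]
-1 220 [  11.25803495   41.59469792   30.92715514   -7.07140965 -108.41337738
   77.94315667]
```

```bash
cat >> h.py <<'E'
B=np.array([556.2,7.4,45.]); az=np.radians(-4.9); sn=np.sin(np.radians(30));cs=np.cos(np.radians(30))
d=np.array([sn*np.cos(az),sn*np.sin(az),cs]); yv=np.array([np.sin(az),-np.cos(az),0]); RV=ori(-d,yv)
dish=np.array([519.6,-333.3,0]); reed=np.array([512.1,303.5,0])
ax=lambda a:B+a*d
def st(m): print(m,'t %.1f gap %.3f F'%(r.current_t(),r.current_finger_gap()),np.round(r.current_force(),1),'tcp',np.round(r.current_ee_pos(),1),'gf',round(r.current_gripper_force(),1))
E
python3 - <<'E'
from h import *
r.move_gripper(.65); r.movep(ax(170),RV); st('appr')
snap('wrist','w1')
print('guard',r.movel(ax(90),feed=80,guard=8)); st('at cap')
r.move_gripper(0.2,squeeze=15); st('grip')
E
```

```text
appr t 3.4 gap 0.648 F [ 0.3 -0.7  0.7] tcp [640.9  -1.  192.5] gf 0.0
guard False
at cap t 4.6 gap 0.654 F [-0.2  1.  -0.6] tcp [601.6   3.5 123.4] gf 0.0
grip t 5.2 gap 0.357 F [ 0.7 -0.5  0.3] tcp [601.1   3.5 123. ] gf 15.0
```

View pics/w1.png

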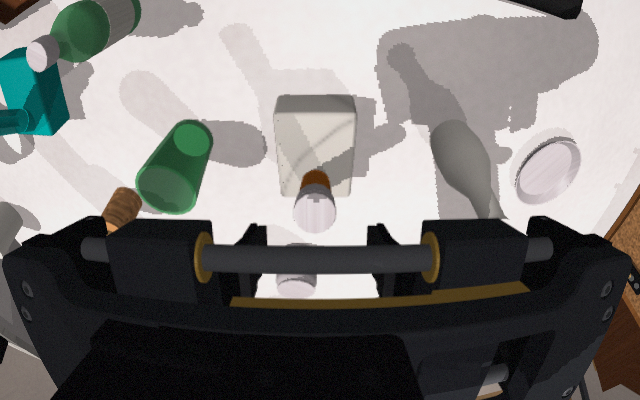

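The wrist view before descent shows the cap at (315,212), centred between the fingers (255–375). The grip gap is about 31 mm, which matches the cap. Now I lift it and place it.

```bash
python3 - <<'E'
from h import *
r.movel(ax(160),feed=60); st('lifted')
snap('scene','s2'); 
D=ori([0,0,-1.],np.array([0.5,-.85,0]))
best=None
for a in np.radians(np.arange(0,360,15)):
    q=r.solve_ik(dish+[0,0,9],ori([0,0,-1.],np.array([np.cos(a),np.sin(a),0])))
    if q is not None:
        c=np.abs(np.array(q)-r.current_joint_pos()).max()
        if best is None or c<best[0]: best=(c,a,q)
a=best[1]; print(np.degrees(a),best)
D=ori([0,0,-1.],np.array([np.cos(a),np.sin(a),0])); np.save('D.npy',D)
r.movep(dish+[0,0,110],D); st('above dish'); snap('scene','s3'); snap('top','t3')
a,b=[pickle.load(open(f+'.pkl','rb'))['color'] for f in('s2','s3')]
im=np.hstack([cv2.resize(a[130:270,250:410],(400,350),interpolation=2),cv2.resize(b[60:200,160:320],(400,350),interpolation=2)]); cv2.imwrite('pics/c2.png',np.clip(im*1.5,0,255).astype('uint8'))
E
```

```text
lifted t 6.5 gap 0.354 F [ 0.1  0.1 -1.1] tcp [6.356e+02 6.000e-01 1.832e+02] gf 15.0
255.00000000000003 (np.float64(61.298009184400854), np.float64(4.4505895925855405), array([-17.67564181,  33.87035975, -14.27527453,   0.        ,
       -41.85436572,  92.67564181]))
above dish t 7.9 gap 0.354 F [0.1 0.9 0.3] tcp [ 520.6 -332.9  110.3] gf 15.0
```

View pics/c2.png

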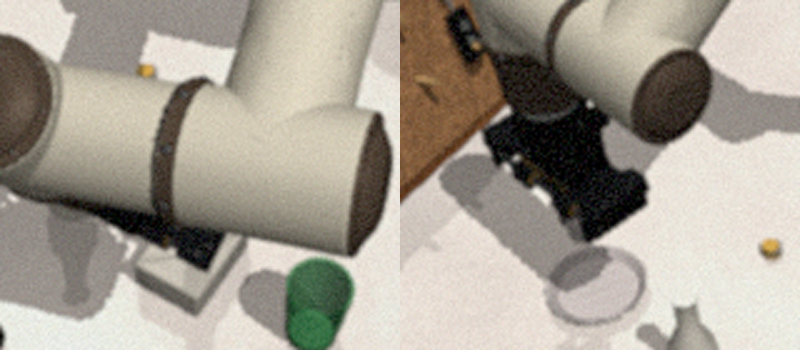

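The arm hides the cap in these views, but the gap still reads 31 mm with 15 N on the pads, so it is held. The dish below is empty. I set the cap down under a force guard.

```bash
python3 - <<'E'
from h import *
r.movel(dish+[0,0,22],feed=80); st('low'); 
print(r.movel(dish+[0,0,7],feed=12,guard=3)); st('contact')
r.dwell(.2); r.move_gripper(.52); r.dwell(.2); st('open')
D=np.load('D.npy'); p=np.array(r.current_ee_pos()); r.movel([p[0],p[1],120],feed=120); st('up')
snap('scene','s4');w=snap('wrist','w4')
b=pickle.load(open('s4.pkl','rb'))['color']
im=np.hstack([cv2.resize(b[120:220,180:300],(400,333),interpolation=2),cv2.resize(b[190:270,290:390],(400,333),interpolation=2)]); cv2.imwrite('pics/c4.png',np.clip(im*1.5,0,255).astype('uint8'))
E
```

```text
low t 9.3 gap 0.356 F [ 0.8  0.1 -0.2] tcp [ 520.1 -333.5   22.7] gf 15.0
True
contact t 10.2 gap 0.351 F [0.4 0.1 3.8] tcp [ 519.5 -333.3    9.8] gf 15.0
open t 11.2 gap 0.518 F [0.1 0.4 0. ] tcp [ 518.7 -332.9    8.9] gf 0.0
up t 12.3 gap 0.517 F [-0.1  0.4 -0.5] tcp [ 518.1 -332.7  119.1] gf 0.0
```

View pics/c4.png

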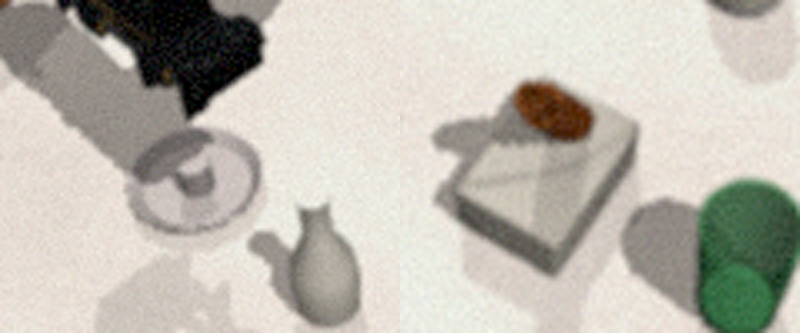

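The cap stands upright near the dish centre (c4 at 195,180), and contact came at the expected height (9.8). The vial is now open. On to the reed.

```bash
python3 - <<'E'
from h import *
qi=np.array(r.solve_ik(ax(217),RV))
best=None
for a in np.radians(np.arange(0,360,15)):
    q=r.solve_ik(reed+[0,0,99],ori([0,0,-1.],np.array([np.cos(a),np.sin(a),0])))
    if q is not None:
        c=np.abs(np.array(q)-qi).max()
        if best is None or c<best[0]: best=(c,a,q)
a=best[1]; print(np.degrees(a),best[0])
D=ori([0,0,-1.],np.array([np.cos(a),np.sin(a),0]))
r.movel([518,-333,230],feed=200)
r.movep(reed+[0,0,235],D); r.movel(reed+[0,0,150],feed=120); st('above')
T=snap('top','t5')
w=cloud(T)[185:255,430:500].reshape(-1,3); k=w[(w[:,2]>25)&(w[:,2]<60)]; print('cap',len(k),k.mean(0).round(1),np.percentile(k[:,2],[50,95]).round(1),'std top',k[k[:,2]>33,2].std())
snap('wrist','w5')
print(r.movel(reed+[0,0,99],feed=60,guard=6)); r.dwell(.2); st('at head'); r.move_gripper(.1,squeeze=25); st('grip')
E
```

```text
239.99999999999997 60.57584955740932
above t 16.2 gap 0.517 F [0.3 0.5 0.4] tcp [512.7 303.8 150.8] gf 0.0
cap 139 [ 518.4 -330.9   36.7] [37.4 40.2] std top 1.8653236750513669
False
at head t 17.5 gap 0.523 F [-0.7  0.6  0.5] tcp [512.3 303.7  99.4] gf 0.0
grip t 18.1 gap 0.198 F [-0.2 -0.1 -0.3] tcp [512.1 303.5  99. ] gf 25.0
```

View pics/w5.png

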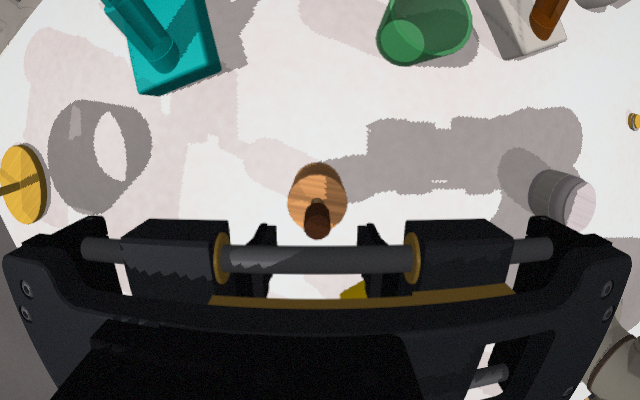

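The wrist view shows the head at (317,220), centred between the fingers. The grip gap of 17 mm fits the 18 mm head, and the cap's top in the dish reads 38 mm, which means upright. I lift the reed and go to the pre-insertion pose.

```bash
python3 - <<'E'
from h import *
r.movel(reed+[0,0,130],feed=60); r.movel(reed+[0,0,255],feed=150); st('lift')
r.movep(ax(235),RV); st('pre'); r.movel(ax(208),feed=60); r.dwell(.3); st('pre2')
w=snap('wrist','w6'); T=snap('top','t6')
im=np.hstack([cv2.resize(w['color'][130:270,235:395],(400,350),interpolation=2),cv2.resize(T['color'][130:235,275:395],(400,350),interpolation=2)]); cv2.imwrite('pics/c6.png',np.clip(im*1.4,0,255).astype('uint8'))
print(w['fx'],w['cx'],w['cy'],w['xyz'])
def fish(p,s=w):
    q=(np.array(p)-s['xyz'])@np.array(s['rotation']); th=np.arctan2(np.hypot(q[0],q[1]),q[2]); k=s['fx']*th/np.hypot(q[0],q[1]); return np.round([s['cx']+k*q[0],s['cy']+k*q[1]],1)
for a in(108,119,150,204): print(a,fish(ax(a)), 'crop',(fish(ax(a))-[235,130])*2.5)
print('rim x edges',fish(ax(108)+RV[:,0]*11),fish(ax(108)-RV[:,0]*11))
E
```

```text
lift t 19.8 gap 0.201 F [-0.3  0.1 -0.1] tcp [511.5 303.1 253.7] gf 25.0
pre t 21.1 gap 0.197 F [-0.4 -0.6  0.2] tcp [673.1  -1.4 248.6] gf 25.0
pre2 t 22.0 gap 0.202 F [ 0.4  0.1 -0.5] tcp [660.   -1.5 225.3] gf 25.0
309.70691628693146 316.47164864868694 197.29417927394533 [800.27153824 -12.84391691 332.76172548]
108 [317.3 198.7] crop [205.75 171.75]
119 [317.3 202. ] crop [205.75 180.  ]
150 [317.4 212.8] crop [206. 207.]
204 [317.7 240. ] crop [206.75 275.  ]
rim x edges [317.3 186.5] [317.3 210.7]
```

View pics/c6.png

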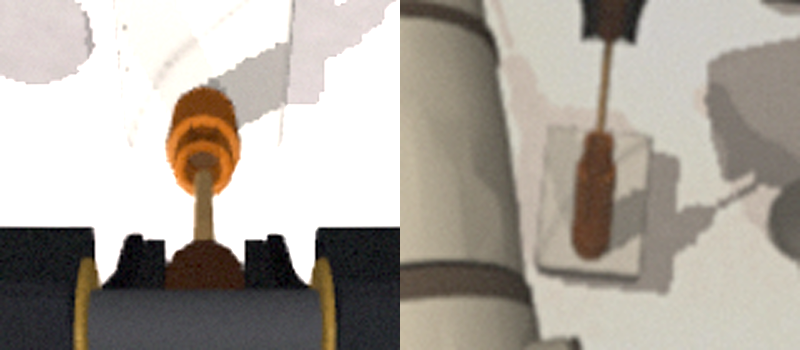

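In c6 the rod's foot at about (203,170) is over the mouth ring, centred near (204,168), and the offset is under 1–2 mm. The top view shows the rod in line with the vial. I insert under a guard.

```bash
python3 - <<'E'
from h import *
ok=lambda:print('   axial',round(float((np.array(r.current_ee_pos())-B)@d),1))
g=r.movel(ax(185),feed=25,guard=3); st(g); ok()
if not g:
    g=r.movel(ax(118),feed=40,guard=4); st(g); ok()
    if not g:
        g=r.movel(ax(110),feed=10,guard=4); st(g); ok()
E
```

```text
False t 23.1 gap 0.197 F [ 0.3 -0.2 -0.3] tcp [ 6.485e+02 -5.000e-01  2.054e+02] gf 25.0
   axial 185.2
False t 25.0 gap 0.199 F [-0.1 -0.1  0.5] tcp [615.2   2.4 147.3] gf 25.0
   axial 118.2
True t 25.6 gap 0.201 F [0.5 0.7 3.3] tcp [612.1   2.6 142.1] gf 25.0
   axial 112.1
```

Contact came at axial 112.1, exactly where the shoulder should meet the rim (112). I release, back off and check.

```bash
python3 - <<'E'
from h import *
r.move_gripper(.5); r.dwell(.3); st('open')
p=np.array(r.current_ee_pos()); r.movel(p+90*d,feed=80); st('back'); w=snap('wrist','w7')
r.movel(p+90*d+[0,0,60],feed=150)
r.movep([420,-120,300],ori([0,0,-1.],np.array([np.sin(az),-1,0]))); st('away')
S=snap('scene','s8');T=snap('top','t8')
im=np.hstack([cv2.resize(w['color'][100:275,215:415],(400,350),interpolation=2),cv2.resize(S['color'][180:268,280:380],(400,350),interpolation=2)]); cv2.imwrite('pics/c8.png',np.clip(im*1.4,0,255).astype('uint8'))
cv2.imwrite('pics/f8.png',np.vstack([S['color'][:290],T['color'][50:350]]))
for s,b in((S,(213,265,152,195)),(T,(435,495,190,248))):
    q=cloud(s)[b[2]:b[3],b[0]:b[1]].reshape(-1,3); k=q[(q[:,2]>25)&(q[:,2]<60)]; print('cap',len(k),k.mean(0).round(1) if len(k) else '')
E
```

```text
open t 26.6 gap 0.499 F [ 0.  -0.2 -0.2] tcp [611.6   2.6 141.1] gf 0.0
back t 27.9 gap 0.500 F [ 0.3 -0.4 -0.7] tcp [656.1  -1.2 218.6] gf 0.0
away t 29.6 gap 0.500 F [ 0.7  0.7 -0.2] tcp [ 420.9 -119.9  299.9] gf 0.0
cap 95 [ 522.7 -331.5   36.2]
cap 0
```

View pics/c8.png

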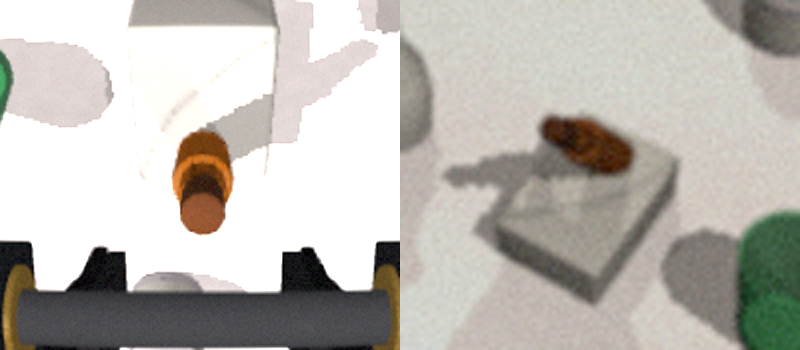

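View pics/f8.png

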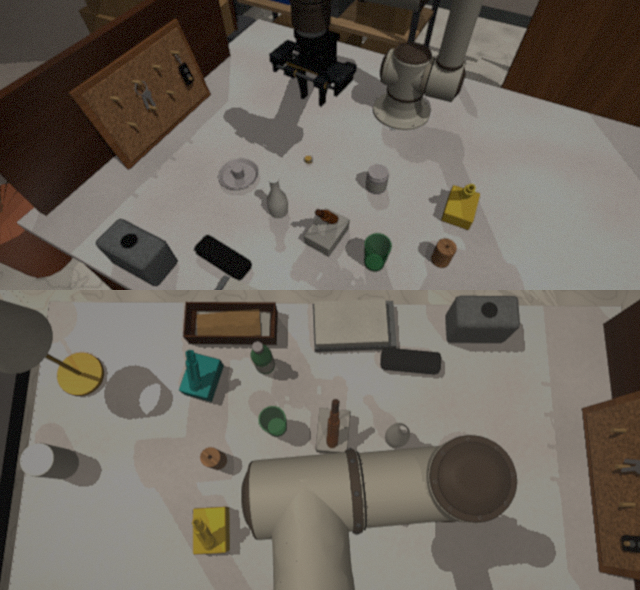

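The reed head sits in line on the vial (c8 at 203,195), the cap is upright in the dish (f8 at 238,172), and the bystanders haven't moved. One depth check of the head's end, then I hand in.

```bash
python3 - <<'E'
from h import *
ok=0
for f,b in(('s8',(300,355,190,260)),('t8',(310,360,140,220))):
    q=cloud(pickle.load(open(f+'.pkl','rb')))[b[2]:b[3],b[0]:b[1]].reshape(-1,3)-B; a=q@d; rr=np.linalg.norm(q-a[:,None]*d,axis=1)
    k=(rr<14)&(a>95); e=np.percentile(a[k],97); print(f,k.sum(),e.round(1)); ok+=abs(e-140)<4
if ok==2: r.hand_in(); print('handed in')
E
```

```text
s8 98 142.6
t8 158 140.4
the job is handed in; nothing more can be done
handed in
```

The job is handed in: the cap stands upright, open end down, in the coin dish, and the reed is in the vial with its head on the rim. The other things look unmoved in the final pictures.

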